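Sort loose pan hardware into its sample-marked trays

TASK

Clear the mixed hardware off the worktop: put both loose lid knobs, both loose rivet punches and the loose pan handle into the three aluminium trays, each into the tray that already shows one of its kind. Stand the knobs and punches upright on the tray floor, lay the handle flat on its tray's floor, and leave the grease tin and the black marker pen where they are.

Things in the scene. Friction and masses are not known exactly. Their poses are not given: they have to be found in the camera images.
- knob_a: loose black lid knob standing on its narrow foot: head 41 mm across from 12 to 32 mm above the origin, with a small brass insert on top, foot 24 mm across, 12 mm high; 0.03 kg. Origin: centre of its underside, z up its axis. Starts on the worktop, upright.
- knob_b: loose black lid knob standing on its narrow foot: head 41 mm across from 12 to 32 mm above the origin, with a small brass insert on top, foot 24 mm across, 12 mm high; 0.03 kg. Origin: centre of its underside, z up its axis. Starts on the worktop, upright. Same as the other knob.
- punch_a: loose rivet punch of pale steel standing upright: a stepped round pin 66 mm high, 24 mm across in its lower half and narrower above; about 0.14 kg. Origin: centre of its underside, z up its axis. Starts on the worktop, upright.
- punch_b: loose rivet punch of pale steel standing upright: a stepped round pin 58 mm high, 24 mm across in its lower half and narrower above; about 0.14 kg. Origin: centre of its underside, z up its axis. Starts on the worktop, upright.
- pan_handle: loose black pan handle lying flat, 168 mm long (along its y) x 38 (x) x 29 mm high: the black grip runs from y = -84 to +51 mm, at most 38 mm wide and 24 mm high, grasp it across x at about y = -16 mm; a thin steel bracket runs on to y = +84 and turns up at its end; 0.09 kg. Origin: centre of its underside, z up. Starts on the worktop, lying flat.
- tray_a: shallow open tray of bare sheet aluminium, outside 140 (x) x 200 (y) x 18 mm high, walls and floor 3 mm thick (inside 134 x 194, floor 3 mm above its underside), fixed to the worktop; one of three alike. This is the tray for knobs. Origin: centre of its underside; its long side runs along its y. A sample knob is fixed upright on its floor, its axis at x = 0, y = +68 mm; the rest of the floor is empty.
- tray_b: shallow open tray of bare sheet aluminium, outside 140 (x) x 200 (y) x 18 mm high, walls and floor 3 mm thick (inside 134 x 194, floor 3 mm above its underside), fixed to the worktop; one of three alike. This is the tray for punches. Origin: centre of its underside; its long side runs along its y. A sample punch (62 mm high, 24 mm across) is fixed upright on its floor, its axis at x = 0, y = +68 mm; the rest of the floor is empty.
- tray_c: shallow open tray of bare sheet aluminium, outside 140 (x) x 200 (y) x 18 mm high, walls and floor 3 mm thick (inside 134 x 194, floor 3 mm above its underside), fixed to the worktop; one of three alike. This is the tray for pan handles. Origin: centre of its underside; its long side runs along its y. A sample pan handle is fixed lying on its floor along y, centred at x = +45, y = 0 mm (it covers x = 26 to 64 mm); the rest of the floor (x = -67 to 26 mm) is empty.
- tin: bystander, not to be moved: loose flat grease tin with a red lid, 72 mm across, 38 mm high. Origin: centre of its underside.
- pen: bystander, not to be moved: loose black marker pen lying flat, 138 mm long (along its y), 16 mm wide, 18 mm high. Origin: centre of its underside.

How it is judged:
At the end, for the whole second after the job is handed in: Both knobs in the knob tray, both punches in the punch tray, the handle in the handle tray (origin within 60 mm of its centre in x, 30 mm in y); all within 5 mm of the tray floor, within 0.15 rad of upright (handle: flat, right way up), at rest. Tin and pen moved less than 30 mm (x of knob_a in the frame of tray_a between -0.06 and 0.06 m and y of knob_a in the frame of tray_a between -0.09 and 0.09 m and z of knob_a in the frame of tray_a between -0.002 and 0.008 m and angle between each of knob_a, knob_b, punch_a, punch_b, pan_handle's own z axis and vertical below 0.15 rad and linear speed of each of knob_a, knob_b, punch_a, punch_b, pan_handle below 0.02 m/s and angular speed of each of knob_a, knob_b, punch_a, punch_b, pan_handle below 0.2 rad/s and x of knob_b in the frame of tray_a between -0.06 and 0.06 m and y of knob_b in the frame of tray_a between -0.09 and 0.09 m and z of knob_b in the frame of tray_a between -0.002 and 0.008 m and x of punch_a in the frame of tray_b between -0.06 and 0.06 m and y of punch_a in the frame of tray_b between -0.09 and 0.09 m and z of punch_a in the frame of tray_b between -0.002 and 0.008 m and x of punch_b in the frame of tray_b between -0.06 and 0.06 m and y of punch_b in the frame of tray_b between -0.09 and 0.09 m and z of punch_b in the frame of tray_b between -0.002 and 0.008 m and x of pan_handle in the frame of tray_c between -0.06 and 0.06 m and y of pan_handle in the frame of tray_c between -0.03 and 0.03 m and z of pan_handle in the frame of tray_c between -0.002 and 0.008 m); the robot touches nothing.
It fails at once if the grease tin was shifted by more than 30 mm (distance of tin from where it was at the start of the episode above 0.03 m).
It fails at once if the black marker pen was shifted by more than 30 mm (distance of pen from where it was at the start of the episode above 0.03 m).
It also fails if it takes over 128 s, if anything falls off the work surface, if the arm or the gripper's body presses on something with over 40 N, if the wrist force passes 120 N, or if a joint passes its speed limit or range.

ROBOT

A 6-joint arm with a two-finger parallel gripper is mounted at the origin on a cart in front of the work surface, level with it; the furniture and walls round the work are solid. World frame = base frame: x ahead of the robot, y to its left, z up, the work surface at z = 0. Lengths are in m, angles in rad, forces in N, time in s.
With the tool pointing down it reaches from about 0.25 to 0.775 m from the base axis. Payload 4 kg.
Tool frame: the origin (TCP) lies between the finger pads; the fingertips stand 17 mm ahead of it and the grasp point (between the pads) lies 2 mm behind it; z points along the fingers, y is the direction in which the jaws open and shut (so a half turn about z gives the same grasp; the last joint's range is limited). The gripper opens to 85 mm and grips with 20 to 120 N. Pads are 22 mm wide; open, the fingers measure 114 mm over their backs; the gripper's body (76 mm by 85 mm) begins 54 mm behind the grasp point. The pads swing forward as they close: fully open they stand 13 mm farther back than shut.
Start: joints at [-1.241, 0.087, 1.371, -0, 1.684, -0.103], TCP at [0.231, -0.499, 0.248] pointing down, gripper open.
Joint ranges: [-3.1, 3.1], [-0.76, 2.03], [0.27, 2.55], [-1.08, 4.22], [0.17, 2.65], [-2.57, 2.57]. Speed limits (rad/s): [2.79, 2.79, 3.14, 3.14, 3.14, 3.14].

INTERFACE

Orientations are given as [roll, pitch, yaw] about the fixed x, y, z axes, in that order (R = Rz(yaw) Ry(pitch) Rx(roll)).
In Python, from station import env, state, eyes, order, masks_of, mark_of gives the robot as it stands. Calls block until the motion is done:
- env.goto(position, orientation): joint-space move of the TCP to a pose.
- env.line_to(position, orientation=None, vel=0.15): straight line of the TCP; orientation=None keeps the orientation; vel is the mean speed in m/s.
- env.goto_joints(angles): joint-space move.
- env.gripper_to(opening, f_grip=None): finger opening in m; f_grip is the grip in N (None keeps the last); returns when the fingers have stopped.
- env.hold(seconds).
- env.solve_ik(position, orientation): joint angles nearest the present ones, or None.
- state(): the state.
- eyes.read_camera(name): name is "scene" or "top" or "wrist"; returns (picture, depth): 420x560x3 uint8, blue, green, red; 420x560 float32, m along the optical axis (not along the pixel's ray), 0 where there is no reading.
- eyes.get_calibration(name): a dict with "K" (3x3 intrinsics, pixels), "pose" (4x4, takes a point from camera to world coordinates). Camera axes: x right, y up, looking along -z (the intrinsics and any distortion apply to the point x, -y, -z); pixel columns grow to the right and rows downward; lengths in m; the calibration is good to about 2 mm. A picture is of the moment at which its call begins: read the wrist's pose just before it. get_calibration takes no time and is no camera call; for the wrist camera it gives the pose at the moment of the call.
A pose or a line that the arm cannot do raises env.IKError and nothing moves.
- order.hand_in(): hands the job in, once; it reports no verdict.
Trained networks look in the newest picture that a camera, given by its name, has taken for a name from the list of things; names that differ only in an ending like _2 or _b are one class to them, and where a whole thing is asked for, a point or a joint stands for the part that bears it (a point fixed in the world has none). Each returns a list of dicts, best first, with "score" (0 to 1); they miss things now and then, are a little off and sometimes report something else, mostly with a low value. They report only what shows in the picture. A call takes as long as a camera call.
- masks_of(camera, thing): "pixels" (420x560 bool, what is visible of it) and "bbox" ([left, top, width, height] in pixels, round what is visible of it).
- mark_of(camera, thing): "position" ([row, column] in pixels: a listed point, or the origin of a listed thing).
The state is a dict: "time": time; "qpos": joint angles; "joint_velocities": joint speeds; "joint_torque": joint torques, N m; "tcp_pos": TCP position; "eef_rot": TCP orientation; "wrist_force": force on the tool from outside, world axes, zero at the start; "wrist_torque": the same for the moment, N m; "gripper_width": finger opening in m.
Only numpy, scipy, OpenCV 4.12 (cv2) and the standard library are available. Lean on these libraries where they do the work, as an engineer would, in place of code of your own. Each camera call takes 0.05 s, during which the arm holds its last target.

## Working session

There is one attempt and no reset: what is moved stays moved. The work goes in short steps, each a Python script; the robot and the scene stay as the last script left them, time stands still between calls to the robot, and variables do not carry over. Pictures are saved under pics/ and viewed, and the job is handed in when it is done.

```bash
mkdir -p pics; ls; python3 - <<'E'
from station import env,state,eyes
import cv2,numpy as np
s=state();print(s)
for n in("scene","top","wrist"):
    im,d=eyes.read_camera(n);cv2.imwrite(f"pics/{n}0.png",im);c=eyes.get_calibration(n);print(n,np.round(c["K"],1).tolist(),np.round(c["pose"],3).tolist(),[k for k in c])
E
```

```text
pics
{'time': 0.0, 'qpos': array([-1.24110412e+00,  8.79654127e-02,  1.37229790e+00,  2.25568068e-05,
        1.68357290e+00, -1.03104647e-01]), 'joint_velocities': array([-0.00067596, -0.00078743, -0.00138109,  0.0002918 , -0.00029942,
       -0.00187466]), 'joint_torque': array([-3.73072262e-04, -3.51865411e+01, -3.13272214e+01, -2.33994579e-04,
        1.10023393e-02,  1.48681920e-06]), 'tcp_pos': array([ 0.23052511, -0.4988469 ,  0.24711124]), 'eef_rot': array([-3.13936331e+00, -2.53212323e-04,  4.32799081e-01]), 'wrist_force': array([-0.03356791, -0.24609674,  0.53840514]), 'wrist_torque': array([0.02154524, 0.00442208, 0.01901636]), 'gripper_width': 0.08553523805430752}
scene [[459.0, 0.0, 277.1], [0.0, 459.0, 205.0], [0.0, 0.0, 1.0]] [[-0.71, 0.525, -0.47, -0.029], [-0.704, -0.509, 0.495, 0.699], [0.021, 0.683, 0.731, 0.946], [0.0, 0.0, 0.0, 1.0]] ['K', 'pose']
top [[475.4, 0.0, 280.5], [0.0, 475.4, 212.2], [0.0, 0.0, 1.0]] [[-0.069, 0.973, -0.222, 0.215], [-0.998, -0.069, 0.009, 0.085], [-0.007, 0.222, 0.975, 1.675], [0.0, 0.0, 0.0, 1.0]] ['K', 'pose']
wrist [[352.8, 0.0, 284.5], [0.0, 352.8, 206.8], [0.0, 0.0, 1.0]] [[0.419, 0.865, 0.277, 0.302], [-0.908, 0.4, 0.126, -0.466], [-0.002, -0.304, 0.953, 0.374], [0.0, 0.0, 0.0, 1.0]] ['K', 'pose']
```

View pics/top0.png

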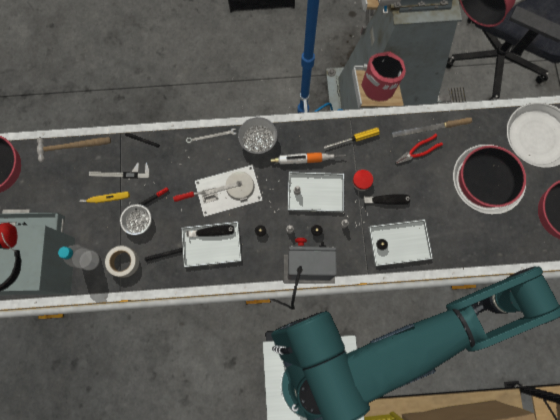

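View pics/scene0.png

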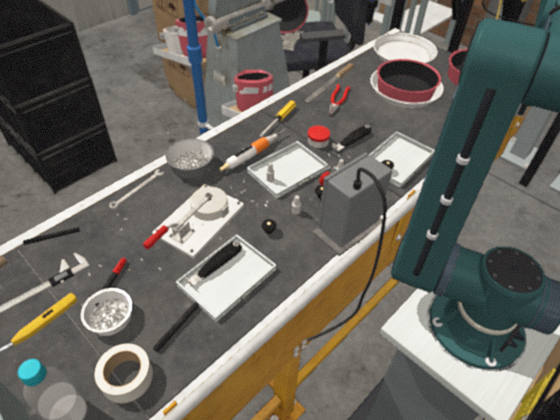

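```bash
cat > h.py <<'E'
from station import env,state,eyes,order,masks_of,mark_of
import numpy as np,cv2
def cloud(d,c):
    K=c["K"];P=c["pose"];v,u=np.mgrid[:420,:560]
    p=np.stack([(u-K[0,2])/K[0,0]*d,-(v-K[1,2])/K[1,1]*d,-d],-1)
    return p@P[:3,:3].T+P[:3,3]
def ray(c,row,col,z):
    K=c["K"];P=c["pose"]
    r=P[:3,:3]@np.array([(col-K[0,2])/K[0,0],-(row-K[1,2])/K[1,1],-1]);o=P[:3,3]
    return o+r*(z-o[2])/r[2]
E
python3 - <<'E'
from h import *
for n in("top","scene"):
    im,d=eyes.read_camera(n);c=eyes.get_calibration(n);X=cloud(d,c)
    vis=im.copy()
    for t in("knob_a","punch_a","pan_handle","tray_a","tray_b","tray_c","tin","pen"):
        for m in masks_of(n,t):
            if m["score"]<.15: continue
            p=m["pixels"];q=X[p&(d>0)]
            if len(q)==0: continue
            print(n,t,round(m["score"],2),m["bbox"],"med",np.round(np.median(q,0),3),"lo",np.round(np.percentile(q,3,0),3),"hi",np.round(np.percentile(q,97,0),3))
E
```

```text
top punch_a 0.45 [285.0, 227.4, 11.0, 5.6] med [0.524 0.045 0.038] lo [0.516 0.034 0.015] hi [0.534 0.055 0.06 ]
top punch_a 0.4 [340.6, 219.6, 9.6, 9.2] med [ 0.528 -0.148  0.046] lo [ 0.522 -0.154  0.019] hi [ 0.535 -0.143  0.064]
top pan_handle 0.56 [363.9, 191.8, 47.5, 11.6] med [ 0.612 -0.325  0.018] lo [ 0.594 -0.391  0.003] hi [ 0.63  -0.24   0.028]
top tray_a 0.95 [182.5, 225.8, 61.4, 41.3] med [0.495 0.323 0.004] lo [ 0.428  0.232 -0.005] hi [0.562 0.418 0.028]
top tray_a 0.69 [288.7, 171.1, 55.3, 40.6] med [ 0.661 -0.061  0.002] lo [ 0.592 -0.155 -0.006] hi [0.73  0.032 0.023]
top tray_a 0.57 [372.4, 221.3, 62.7, 48.1] med [ 0.454 -0.347  0.002] lo [ 0.388 -0.44  -0.006] hi [ 0.522 -0.251  0.03 ]
top tray_b 0.95 [182.5, 225.8, 61.4, 41.3] med [0.495 0.323 0.004] lo [ 0.428  0.232 -0.005] hi [0.562 0.418 0.028]
top tray_b 0.69 [288.7, 171.1, 55.3, 40.6] med [ 0.661 -0.061  0.002] lo [ 0.592 -0.155 -0.006] hi [0.73  0.032 0.023]
top tray_b 0.57 [372.4, 221.3, 62.7, 48.1] med [ 0.454 -0.347  0.002] lo [ 0.388 -0.44  -0.006] hi [ 0.522 -0.251  0.03 ]
top tray_c 0.95 [182.5, 225
[... 2036 characters left out ...]
[246.9, 140.3, 79.8, 55.7] med [ 0.657 -0.067  0.004] lo [ 0.585 -0.166 -0.001] hi [0.73  0.033 0.033]
scene tray_c 0.92 [177.0, 235.2, 99.0, 85.0] med [0.494 0.324 0.004] lo [ 0.422  0.221 -0.001] hi [0.559 0.416 0.026]
scene tray_c 0.9 [373.0, 135.3, 58.7, 52.2] med [ 0.442 -0.37   0.004] lo [ 0.38  -0.448 -0.001] hi [ 0.52  -0.254  0.032]
scene tray_c 0.62 [306.4, 127.0, 23.2, 21.2] med [ 0.678 -0.226  0.034] lo [ 0.651 -0.266  0.001] hi [ 0.718 -0.205  0.04 ]
scene tin 0.59 [309.8, 128.0, 22.7, 21.7] med [ 0.678 -0.228  0.035] lo [ 0.651 -0.267  0.004] hi [ 0.714 -0.204  0.04 ]
scene pen 0.98 [152.6, 303.8, 46.4, 44.2] med [0.467 0.492 0.013] lo [0.453 0.426 0.004] hi [0.482 0.549 0.018]
```

The top view shows tray_c at (212,245), tray_b at (316,193) and tray_a at (400,243). The knobs are at (261,230) and (317,230), the punches at (290,229) and (345,223), and the handle at (388,200). A tall grey box stands at (310,263). I'll zoom in and build a height map.

```bash
python3 - <<'E'
from h import *
im,d=eyes.read_camera("top");c=eyes.get_calibration("top");X=cloud(d,c)
cv2.imwrite("pics/zoomtop.png",cv2.resize(im[150:290,170:440],None,fx=2.9,fy=2.9,interpolation=cv2.INTER_CUBIC))
im2,d2=eyes.read_camera("scene");c2=eyes.get_calibration("scene");X2=cloud(d2,c2)
cv2.imwrite("pics/zoomscene.png",cv2.resize(im2[110:310,170:440],None,fx=2.9,fy=2.9,interpolation=cv2.INTER_CUBIC))
# height map 5mm; x .3-.8,y -.5-.6
H=np.full((110,240),-1.)
for Q in (X[d>0],X2[d2>0]):
    i=((.85-Q[:,0])/.005).astype(int);j=((.6-Q[:,1])/.005).astype(int)
    ok=(i>=0)&(i<110)&(j>=0)&(j<240)&(Q[:,2]<.4)
    np.maximum.at(H,(i[ok],j[ok]),Q[ok,2])
v=np.clip(H/.12*255,0,255).astype(np.uint8)
cv2.imwrite("pics/hm.png",cv2.resize(cv2.applyColorMap(v,2),None,fx=3.3,fy=3.3,interpolation=0))
# box
Q=np.concatenate([X[d>0],X2[d2>0]])
m=(Q[:,0]>.33)&(Q[:,0]<.5)&(Q[:,1]>-.16)&(Q[:,1]<.08)&(Q[:,2]>.05)&(Q[:,2]<.4)
print("box",np.percentile(Q[m],[1,50,99],axis=0).round(3))
for n in("top","scene"):
    for t in("knob_a","punch_a","pan_handle","tin","pen"):
        print(n,t,[(np.round(m["position"],1).tolist(),round(m["score"],2)) for m in mark_of(n,t)])
E
```

```text
box [[ 0.337 -0.089  0.054]
 [ 0.372  0.012  0.194]
 [ 0.462  0.058  0.266]]
top knob_a [([228.4, 257.6], 0.6), ([232.0, 316.5], 0.5)]
top punch_a [([232.3, 318.3], 0.49), ([225.3, 344.3], 0.48), ([231.1, 285.3], 0.37)]
top pan_handle [([198.7, 386.3], 0.74)]
top tin [([180.2, 363.0], 0.77)]
top pen [([193.2, 316.5], 0.71), ([255.7, 166.9], 0.48)]
scene knob_a [([278.7, 226.0], 0.59), ([230.9, 266.7], 0.56), ([176.4, 337.4], 0.55), ([194.4, 322.7], 0.38)]
scene punch_a [([208.9, 292.7], 0.69), ([178.0, 337.5], 0.55)]
scene pan_handle [([141.7, 350.1], 0.54)]
scene tin [([141.3, 319.3], 0.97), ([175.3, 336.8], 0.16)]
scene pen [([326.2, 176.6], 0.87)]
```

View pics/zoomtop.png

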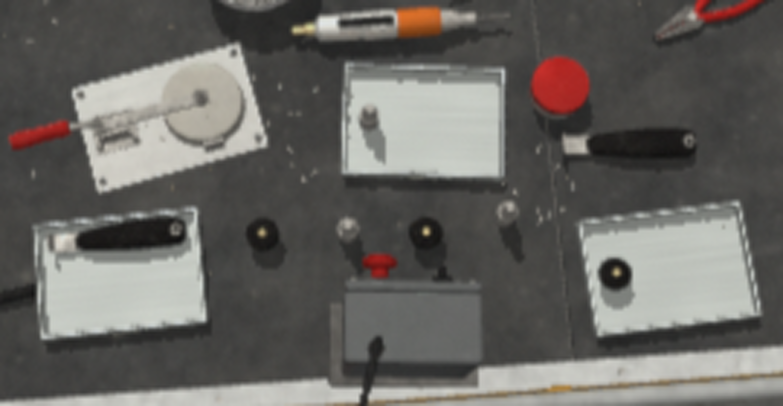

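View pics/zoomscene.png

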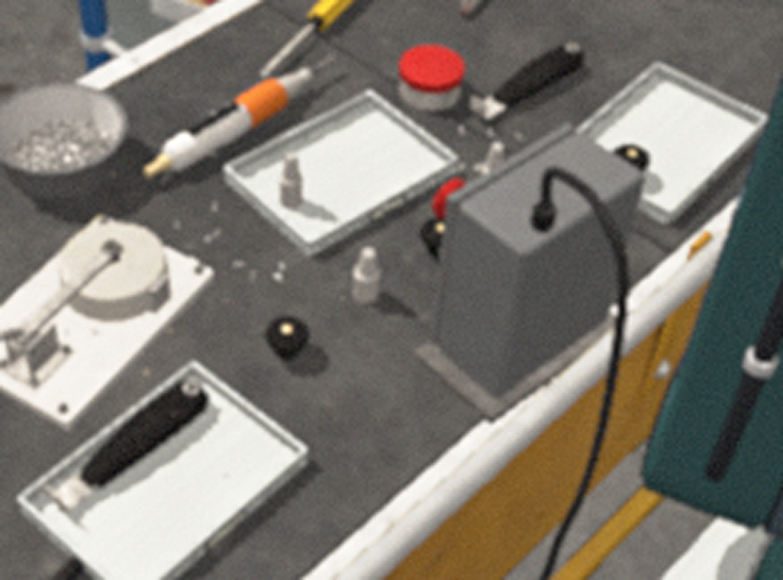

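View pics/hm.png

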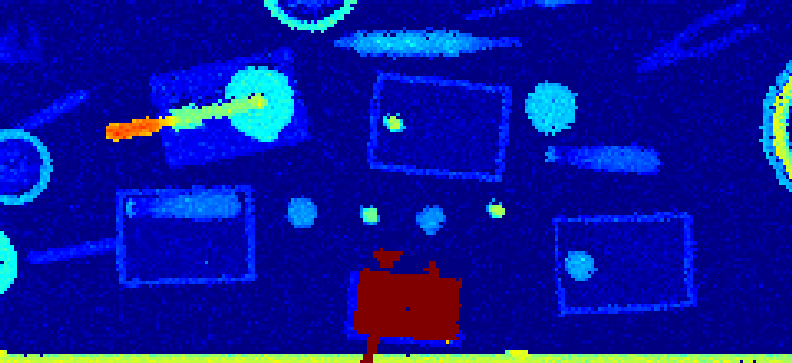

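```bash
python3 - <<'E'
from h import *
from scipy.optimize import least_squares
from scipy.spatial.transform import Rotation as R
D=[]
for x in(.35,.45,.52,.6,.7):
  for y in (-.1,0.1):
    for z in(.03,.15,.3):
      for ori in([np.pi,0,0],[np.pi,-.4,0],[np.pi,.4,0],[np.pi-.4,0,0],[np.pi,0,1.]):
        try:q=env.solve_ik([x,y,z],ori)
        except Exception as e: q=None
        if q is not None: D.append(([x,y,z],ori,q))
print(len(D), "t",state()["time"])
def fk(p,q):
    # h,a1,L1,L2,d, offs
    h,a,L1,L2,d,lat,e=p
    Z=lambda t:R.from_rotvec([0,0,t]);Y=lambda t:R.from_rotvec([0,t,0])
    r=Z(q[0]);o=np.array([0,0,h])+r.apply([a,lat,0])
    r=r*Y(q[1]);o=o+r.apply([0,0,L1])
    r=r*Y(q[2]);o=o+r.apply([e,0,0])
    r=r*Z(q[3]);o=o+r.apply([0,0,L2])
    w=o
    r=r*Y(q[4]);r=r*Z(q[5]);o=o+r.apply([0,0,d])
    return o,r,w
f=lambda p:np.concatenate([fk(p,q)[0]-x for x,_,q in D])
s=least_squares(f,[.3,.0,.4,.4,.3,0,0]);print(s.x.round(4),np.abs(s.fun).max())
for q in D[:4]:
    o,r,w=fk(s.x,q[2]);print(q[0],q[1],np.round(q[2],2),o.round(3),w.round(3),(R.from_euler('xyz',q[1]).inv()*r).magnitude().round(3))
im,d=eyes.read_camera("top");X=cloud(d,eyes.get_calibration("top"));im2,d2=eyes.read_camera("scene");X2=cloud(d2,eyes.get_calibration("scene"))
Q=np.concatenate([X[d>0],X2[d2>0]])
for z0 in np.arange(.02,.3,.03):
    m=(Q[:,0]>.3)&(Q[:,0]<.51)&(Q[:,1]>-.14)&(Q[:,1]<.1)&(Q[:,2]>z0)&(Q[:,2]<z0+.03)
    if m.sum()>3: print(z0.round(2),m.sum(),np.percentile(Q[m],[0.5,99.5],axis=0).round(3).tolist())
E
```

```text
150 t 1.65
[ 0.1526 -0.      0.449   0.4998  0.3078  0.0566  0.1007] 4.996003610813204e-16Traceback (most recent call last):
  File "<stdin>", line 27, in <module>
AttributeError: 'float' object has no attribute 'round'
```

```bash
cat >> h.py <<'E'
from scipy.spatial.transform import Rotation as R
PAR=[0.1526,0,0.449,0.4998,0.3078,0.0566,0.1007]
def fk(p,q):
    h,a,L1,L2,d,lat,e=p
    Z=lambda t:R.from_rotvec([0,0,t]);Y=lambda t:R.from_rotvec([0,t,0])
    r=Z(q[0]);o=np.array([0,0,h])+r.apply([a,lat,0]);pts=[o]
    r=r*Y(q[1]);o=o+r.apply([0,0,L1]);pts.append(o)
    r=r*Y(q[2]);o=o+r.apply([e,0,0]);pts.append(o)
    r=r*Z(q[3]);o=o+r.apply([0,0,L2]);pts.append(o)
    r=r*Y(q[4])*Z(q[5]);o=o+r.apply([0,0,d])
    return o,r,pts
E
python3 - <<'E'
from h import *
for p in([.52,-.05,.03],[.52,.045,.03],[.52,-.148,.03],[.52,.14,.03],[.5,-.05,.15]):
    q=env.solve_ik(p,[np.pi,0,0]);o,r,pt=fk(PAR,q);print(p,np.round(q,2),o.round(3),[a.round(3).tolist() for a in pt])
im,d=eyes.read_camera("top");X=cloud(d,eyes.get_calibration("top"));im2,d2=eyes.read_camera("scene");X2=cloud(d2,eyes.get_calibration("scene"))
Q=np.concatenate([X[d>0],X2[d2>0]])
for z0 in np.arange(.02,.3,.03):
    m=(Q[:,0]>.3)&(Q[:,0]<.505)&(Q[:,1]>-.14)&(Q[:,1]<.1)&(Q[:,2]>z0)&(Q[:,2]<z0+.03)
    if m.sum()>3: print(round(z0,2),m.sum(),np.percentile(Q[m],[0.5,99.5],axis=0).round(3).tolist())
E
```

```text
[0.52, -0.05, 0.03] [-0.2   0.18  1.72 -0.    1.24  1.37] [ 0.52 -0.05  0.03] [[0.011, 0.055, 0.153], [0.089, 0.039, 0.595], [0.057, 0.046, 0.499], [0.52, -0.05, 0.338]]
[0.52, 0.045, 0.03] [-0.02  0.18  1.72 -0.    1.24  1.55] [0.52  0.045 0.03 ] [[0.001, 0.057, 0.153], [0.08, 0.055, 0.595], [0.047, 0.056, 0.499], [0.52, 0.045, 0.338]]
[0.52, -0.148, 0.03] [-0.38  0.21  1.68 -0.    1.25  1.19] [ 0.52  -0.148  0.03 ] [[0.021, 0.053, 0.153], [0.11, 0.017, 0.591], [0.08, 0.029, 0.496], [0.52, -0.148, 0.338]]
[0.52, 0.14, 0.03] [ 0.16  0.21  1.68 -0.    1.25  1.73] [0.52 0.14 0.03] [[-0.009, 0.056, 0.153], [0.083, 0.071, 0.592], [0.052, 0.066, 0.496], [0.52, 0.14, 0.338]]
[0.5, -0.05, 0.15] [-0.21  0.02  1.64 -0.    1.48  1.36] [ 0.5  -0.05  0.15] [[0.012, 0.055, 0.153], [0.022, 0.053, 0.601], [0.013, 0.055, 0.501], [0.5, -0.05, 0.458]]
0.02 488 [[0.336, -0.088, 0.02], [0.504, 0.058, 0.05]]
0.05 971 [[0.3, -0.137, 0.05], [0.433, 0.097, 0.079]]
0.08 511 [[0.336, -0.079, 0.08], [0.436, 0.059, 0.11]]
0.11 522 [[0.336, -0.085, 0.11], [0.436, 0.058, 0.14]]
0.14 723 [[0.336, -0.086, 0.14], [0.47, 0.059, 0.17]]
0.17 2384 [[0.337, -0.092, 0.171], [0.437, 0.059, 0.2]]
0.2 943 [[0.342, -0.089, 0.2], [0.433, 0.056, 0.225]]
0.23 46 [[0.357, 0.018, 0.23], [0.37, 0.029, 0.26]]
0.26 168 [[0.3, 0.021, 0.261], [0.363, 0.049, 0.277]]
```

```bash
python3 - <<'E'
from h import *
env.goto([.46,0.0,.36],[np.pi,0,0]);print(state()["time"],state()["tcp_pos"])
c=eyes.get_calibration("wrist");im,d=eyes.read_camera("wrist");X=cloud(d,c)
cv2.imwrite("pics/w1.png",im);np.savez("w1.npz",im=im,d=d,X=X,K=c["K"],P=c["pose"])
for t in("knob_a","punch_a","pan_handle","tray_a","tin"):
    for m in masks_of("wrist",t):
        if m["score"]<.15: continue
        q=X[m["pixels"]&(d>0)]
        print(t,round(m["score"],2),m["bbox"],"med",np.round(np.median(q,0),3),"lo",np.round(np.percentile(q,3,0),3),"hi",np.round(np.percentile(q,97,0),3))
E
```

```text
3.7667 [ 0.46003539 -0.000588    0.35965617]
knob_a 0.88 [313.7, 94.0, 29.9, 34.6] med [ 0.52  -0.055  0.031] lo [ 0.502 -0.072  0.025] hi [ 0.537 -0.038  0.033]
knob_a 0.77 [151.9, 82.1, 33.1, 36.4] med [0.531 0.141 0.03 ] lo [0.515 0.124 0.026] hi [0.549 0.159 0.033]
knob_a 0.44 [246.3, 90.9, 19.6, 22.8] med [0.53  0.036 0.037] lo [0.519 0.026 0.   ] hi [0.541 0.048 0.059]
punch_a 0.72 [242.8, 90.1, 22.7, 21.3] med [0.531 0.036 0.038] lo [0.519 0.026 0.02 ] hi [0.541 0.048 0.059]
punch_a 0.72 [156.4, 80.5, 30.0, 40.4] med [0.531 0.14  0.03 ] lo [0.513 0.124 0.023] hi [0.549 0.159 0.033]
punch_a 0.66 [396.3, 85.4, 32.1, 20.7] med [ 0.536 -0.15   0.039] lo [ 0.525 -0.161  0.004] hi [ 0.546 -0.144  0.067]
pan_handle 0.98 [481.0, 8.4, 79.0, 37.9] med [ 0.616 -0.289  0.019] lo [ 0.6   -0.325  0.01 ] hi [ 0.63  -0.235  0.026]
tray_a 0.78 [0.8, 66.9, 127.7, 118.6] med [0.498 0.295 0.004] lo [0.43  0.22  0.002] hi [0.565 0.38  0.028]
tray_a 0.61 [249.4, 0.0, 175.7, 58.9] med [ 0.62  -0.072  0.004] lo [ 0.589 -0.158  0.002] hi [0.645 0.033 0.021]
```

View pics/w1.png

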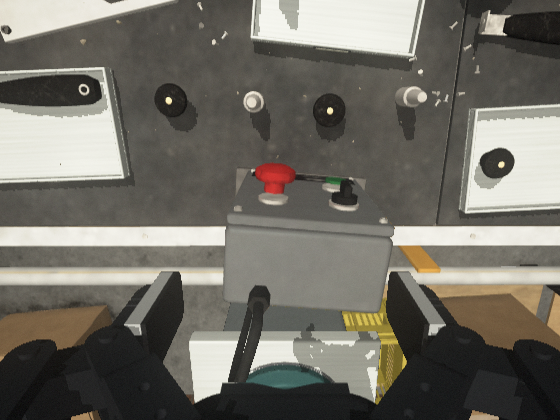

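```bash
python3 - <<'E'
from h import *
w=np.load("w1.npz");Xw=w["X"];dw=w["d"]
im,d=eyes.read_camera("top");X=cloud(d,eyes.get_calibration("top"));im2,d2=eyes.read_camera("scene");X2=cloud(d2,eyes.get_calibration("scene"))
S={"w":Xw[dw>0],"t":X[d>0],"s":X2[d2>0]}
for name,(x,y),lo,rr in [("k1",(.531,.141),.028,.03),("k2",(.52,-.055),.028,.03),("p1",(.53,.037),.045,.025),("p2",(.537,-.15),.045,.025),("tin",(.685,-.23),.03,.05)]:
    for k,Q in S.items():
        m=(np.hypot(Q[:,0]-x,Q[:,1]-y)<rr)&(Q[:,2]>lo)&(Q[:,2]<.08)
        q=Q[m]
        if len(q)<4: continue
        (cx,cy),r=cv2.minEnclosingCircle(q[:,:2].astype(np.float32))
        print(name,k,len(q),"circ",round(cx,4),round(cy,4),round(r,4),"mean",q[:,:2].mean(0).round(4),"zmax",np.percentile(q[:,2],95).round(3))
# floor heights
for k,Q in S.items():
    m=(np.abs(Q[:,0]-.54)<.02)&(np.abs(Q[:,1]-.09)<.02); print(k,"floor z",np.median(Q[m,2]).round(4))
Q=S["w"];
for a,b in((-.02,.05),(-.09,-.02)):
    m=(Q[:,1]>a)&(Q[:,1]<b)&(Q[:,0]>.44)&(Q[:,0]<.5)&(Q[:,2]>.06);print("nub",a,np.percentile(Q[m],[1,50,99],axis=0).round(3).tolist())
# trays: wall-top points z .012-.022 
for n,(x,y) in {"a":(.454,-.347),"b":(.66,-.06),"c":(.495,.323)}.items():
    for k in("t","s"):
        Q=S[k];m=(np.abs(Q[:,0]-x)<.09)&(np.abs(Q[:,1]-y)<.12)&(Q[:,2]>.011)&(Q[:,2]<.022);
        q=Q[m][:,:2].astype(np.float32)
        # density filter
        from scipy.spatial import cKDTree
        t=cKDTree(q);q=q[[len(l)>3 for l in t.query_ball_point(q,.008)]]
        print(n,k,len(q),cv2.minAreaRect(q))
    for k in S:
        Q=S[k];lo,hi=(.026,.034) if n=="a" else (.045,.07)
        if n!="c":
            m=(np.abs(Q[:,0]-x)<.06)&(np.abs(Q[:,1]-y)<.09)&(Q[:,2]>lo)&(Q[:,2]<hi)
            if m.sum()>3:print("  sample",k,cv2.minEnclosingCircle(Q[m][:,:2].astype(np.float32)))
for k in S:
    Q=S[k];m=(np.abs(Q[:,0]-.615)<.035)&(np.abs(Q[:,1]+.32)<.1)&(Q[:,2]>.01)&(Q[:,2]<.035);print("handle",k,cv2.minAreaRect(Q[m][:,:2].astype(np.float32)))
print(state()["time"])
E
```

```text
k1 w 743 circ 0.5317 0.1423 0.0194 mean [0.5318 0.1417] zmax 0.033
k1 t 54 circ 0.529 0.1465 0.0189 mean [0.5292 0.1474] zmax 0.035
k1 s 88 circ 0.527 0.143 0.019 mean [0.5262 0.1421] zmax 0.033
k2 w 725 circ 0.5192 -0.056 0.0192 mean [ 0.5194 -0.0557] zmax 0.033
k2 t 5 circ 0.5058 -0.058 0.0096 mean [ 0.5046 -0.0596] zmax 0.036
k2 s 41 circ 0.5151 -0.0538 0.0182 mean [ 0.5174 -0.0512] zmax 0.033
p1 w 158 circ 0.5299 0.0383 0.0084 mean [0.5301 0.0374] zmax 0.059
p1 s 29 circ 0.5245 0.0374 0.0082 mean [0.5234 0.0391] zmax 0.06
p2 w 216 circ 0.5358 -0.1545 0.0082 mean [ 0.5357 -0.1528] zmax 0.067
p2 t 18 circ 0.5339 -0.1513 0.0078 mean [ 0.5332 -0.1506] zmax 0.068
p2 s 37 circ 0.5301 -0.1557 0.0084 mean [ 0.5291 -0.1539] zmax 0.067
tin t 278 circ 0.6894 -0.2324 0.0368 mean [ 0.6886 -0.2327] zmax 0.042
tin s 274 circ 0.6857 -0.2385 0.0375 mean [ 0.6836 -0.2357] zmax 0.04
w floor z -0.0
t floor z -0.0012
s floor z -0.0014
nub -0.02 [[0.44, -0.019, 0.118], [0.471, 0.027, 0.419], [0.478, 0.049, 0.432]]
nub -0.09 [[0.444, -0.07, 0.15], [0.471, -0.048, 0.41], [0.478, -0.021, 0.432]]
a t 213 
[... 729 characters left out ...]
75189209), 0.006612578872591257)
  sample s ((0.6633216738700867, 0.0009713517501950264), 0.008476709015667439)
c t 399 ((0.49443697929382324, 0.3325372636318207), (0.14324550330638885, 0.21872152388095856), 2.302722215652466)
c s 995 ((0.49209004640579224, 0.32954323291778564), (0.14508657157421112, 0.22564640641212463), 1.3308924436569214)
handle w ((0.6192367076873779, -0.28560101985931396), (0.10555857419967651, 0.03392913565039635), 82.49554443359375)
handle t ((0.6145520210266113, -0.3131858706474304), (0.1648096889257431, 0.038181643933057785), 85.74967193603516)
handle s ((0.6131077408790588, -0.31789475679397583), (0.1727266013622284, 0.044946640729904175), 79.86092376708984)
4.1667
```

```bash
cat >> h.py <<'E'
def td(pitch,yaw): return R.from_euler('xyz',[np.pi,pitch,yaw]).apply([0,0,1])
def wf(): return np.round(state()["wrist_force"],1).tolist()
def pick(xy,z,pitch,opening,f=40,yaw=0.,back=.16):
    p=np.array([*xy,z]);o=[np.pi,pitch,yaw];t=td(pitch,yaw)
    env.gripper_to(opening)
    env.goto(p-t*back,o)
    env.line_to(p-t*.05,vel=.25);env.line_to(p,vel=.1)
    env.gripper_to(0.0,f)
    print("grip w",state()["gripper_width"],state()["tcp_pos"].round(4),wf())
    env.line_to(p+np.array([0,0,.02]),vel=.1);env.line_to(p-t*(back+.01),vel=.25)
    print("lift w",state()["gripper_width"],wf(),"t",state()["time"])
def place(xy,z,pitch,opening,yaw=0.,via=[],back=.16):
    p=np.array([*xy,z]);o=[np.pi,pitch,yaw]
    for v in via: env.line_to(v,o,vel=.35)
    env.line_to(p+[0,0,back],o,vel=.35);env.line_to(p+[0,0,.02],vel=.25);
    env.line_to(p,vel=.05);print("down",state()["tcp_pos"].round(4),state()["gripper_width"],wf())
    env.gripper_to(opening)
    env.line_to(p+[0,0,.06],vel=.12);env.line_to(p+[0,0,back],vel=.3)
    print("t",state()["time"])
def tray(c,yaw,l): return np.array(c)+R.from_euler('z',yaw).apply([*l,0])[:2]
TA=([.452,-.346],.05);TB=([.659,-.065],-.113);TC=([.493,.323],.03)
E
python3 - <<'E'
from h import *
pick((.518,-.055),.023,.15,.062)
im,d=eyes.read_camera("wrist");cv2.imwrite("pics/w2.png",im)
E
```

```text
grip w 0.03623993697082854 [ 0.519  -0.0552  0.0244] [-0.2, -0.9, 6.0]
lift w 0.03583231093346042 [0.2, -0.1, -1.4] t 8.0667
```

View pics/w2.png

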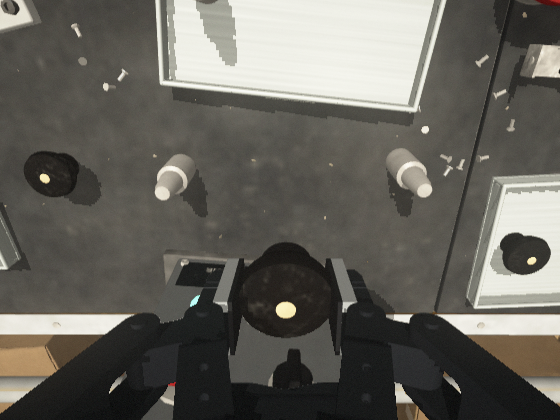

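```bash
python3 - <<'E'
from h import *
t=tray(*TA,(-.03,-.045));print(t)
place(t,.027,.15,.06)
c=eyes.get_calibration("wrist");im,d=eyes.read_camera("wrist");cv2.imwrite("pics/w3.png",im);X=cloud(d,c)
m=(X[...,2]>.026)&(X[...,2]<.045)&(d>0)&(np.hypot(X[...,0]-t[0],X[...,1]-t[1])<.04)
q=X[m];print(len(q),cv2.minEnclosingCircle(q[:,:2].astype(np.float32)),np.percentile(q[:,2],[5,50,95]))
E
```

```text
[ 0.42428655 -0.39244314]
down [ 0.4244 -0.3926  0.0274] 0.03610019188211429 [0.2, 0.9, 3.1]
t 12.0417
1878 ((0.42480069398880005, -0.39281904697418213), 0.0205597672611475) [0.02859795 0.03333242 0.03545535]
```

View pics/w3.png

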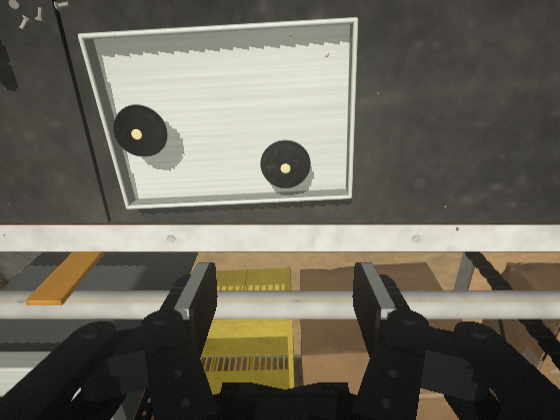

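```bash
python3 - <<'E'
from h import *
pick((.531,.142),.023,.1,.062)
t=tray(*TA,(.03,-.015));print(t)
place(t,.027,.1,.06,via=[[.56,.0,.21]])
pick((.5355,-.1535),.025,.1,.046,f=50)
im,d=eyes.read_camera("wrist");cv2.imwrite("pics/w4.png",im)
E
```

```text
grip w 0.03623734550842426 [0.5321 0.142  0.0244] [-0.0, -1.1, 4.7]
lift w 0.035818571496560675 [-1.1, 0.2, -0.7] t 16.9833
[ 0.4827122  -0.35948188]
down [ 0.4829 -0.3597  0.0275] 0.036108175259744926 [-0.1, 0.8, 4.1]
t 21.4917
grip w 0.022413070668669315 [ 0.5366 -0.1539  0.0264] [0.4, -0.5, 4.3]
lift w 0.022092490236888224 [-0.7, 0.3, -2.2] t 25.325
```

View pics/w4.png

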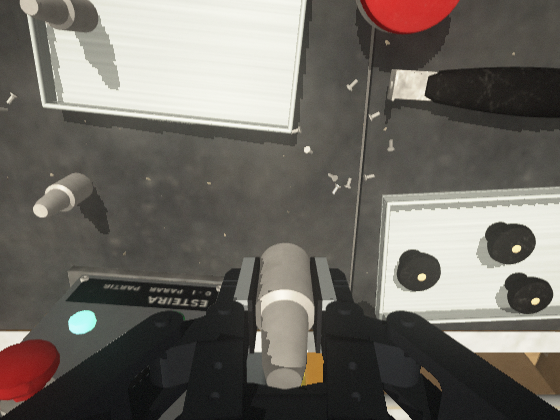

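Both knobs stand in tray_a (at (510,245) and (530,293), sample at (418,272)), and the punch is held upright between the pads.

```bash
python3 - <<'E'
from h import *
t=tray(*TB,(-.03,-.045));print(t)
place(t,.029,.1,.046)
pick((.5295,.038),.024,.15,.046,f=50)
t=tray(*TB,(.03,-.02));print(t)
place(t,.028,.15,.046)
c=eyes.get_calibration("wrist");im,d=eyes.read_camera("wrist");cv2.imwrite("pics/w5.png",im)
E
```

```text
[ 0.62411715 -0.10633021]
down [ 0.6244 -0.1064  0.0295] 0.022828290199367957 [-0.5, -0.5, 2.3]
t 28.5083
grip w 0.02312343100875379 [0.5306 0.038  0.0253] [1.2, 0.3, 5.1]
lift w 0.02326244816412152 [0.1, 0.7, -2.5] t 32.075
[ 0.68655348 -0.08825524]
down [ 0.6868 -0.0883  0.0284] 0.022973750567169902 [0.1, 0.9, 1.3]
t 35.4917
```

View pics/w5.png

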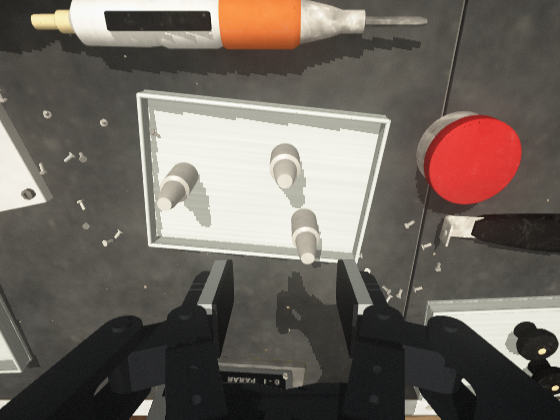

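Both punches stand upright in tray_b, at (285,165) and (305,237). Next is a close look at the handle.

```bash
python3 - <<'E'
from h import *
env.goto([.55,-.32,.26],[np.pi,0,0])
c=eyes.get_calibration("wrist");im,d=eyes.read_camera("wrist");cv2.imwrite("pics/w6.png",im);X=cloud(d,c)
ms=masks_of("wrist","pan_handle");m=ms[0];print(len(ms),m["score"],m["bbox"])
ok=(d>0)&(np.abs(X[...,0]-.615)<.05)&(np.abs(X[...,1]+.32)<.11)&(X[...,2]>.007)&(X[...,2]<.036)
q=X[ok&cv2.dilate(m["pixels"].astype(np.uint8),np.ones((9,9))).astype(bool)][:,:2].astype(np.float32);print(cv2.minAreaRect(q),len(q))
r=cv2.minAreaRect(q)
for y0 in np.arange(-.41,-.22,.015):
    s=q[np.abs(q[:,1]-y0)<.004]
    if len(s)>5: print(round(y0,3),np.percentile(s[:,0],[1,99]).round(4),round(np.percentile(s[:,0],[1,99]).mean(),4))
E
```

```text
1 0.55 [199.5, 89.9, 171.9, 40.5]
((0.6152576208114624, -0.3170185089111328), (0.16772529482841492, 0.03775219991803169), 86.89041137695312) 5265
-0.395 [0.5974 0.6268] 0.6121
-0.38 [0.5946 0.6296] 0.6121
-0.365 [0.5945 0.6315] 0.613
-0.35 [0.5956 0.6323] 0.614
-0.335 [0.5965 0.6324] 0.6144
-0.32 [0.5986 0.6324] 0.6155
-0.305 [0.6005 0.6314] 0.616
-0.29 [0.6033 0.6304] 0.6169
-0.275 [0.6062 0.6295] 0.6178
-0.26 [0.6079 0.6294] 0.6187
-0.245 [0.6089 0.6304] 0.6196
```

View pics/w6.png

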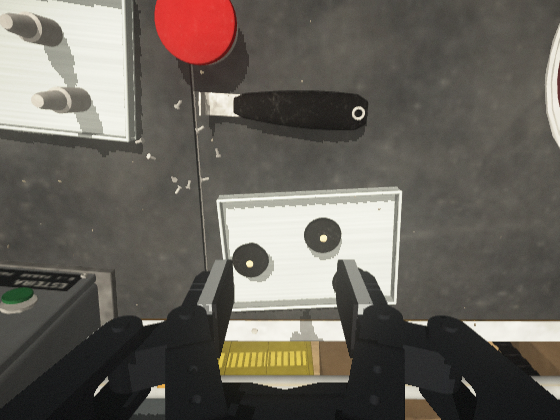

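```bash
python3 - <<'E'
from h import *
env.goto([.44,.31,.3],[np.pi,0,0])
c=eyes.get_calibration("wrist");im,d=eyes.read_camera("wrist");cv2.imwrite("pics/w7.png",im);X=cloud(d,c)
Q=X[d>0]
m=(np.abs(Q[:,0]-.495)<.085)&(np.abs(Q[:,1]-.323)<.115)&(Q[:,2]>.013)&(Q[:,2]<.021)
q=Q[m]
for x0 in (.44,.46,.48,.5,.52):
    s=q[np.abs(q[:,0]-x0)<.006][:,1]; print(x0,"y:",np.sort(s)[:3].round(4),np.sort(s)[-3:].round(4),[len(s)])
for y0 in (.24,.27,.30,.33,.36,.39,.41):
    s=np.sort(q[np.abs(q[:,1]-y0)<.005][:,0]); print(y0,"x:",s[:3].round(4),s[-3:].round(4))
print(cv2.minAreaRect(q[:,:2].astype(np.float32)))
m=(np.abs(Q[:,0]-.54)<.04)&(np.abs(Q[:,1]-.323)<.09)&(Q[:,2]>.022)&(Q[:,2]<.036);print("sample",cv2.minAreaRect(Q[m][:,:2].astype(np.float32)))
for p in masks_of("wrist","pen"):
  z=X[p["pixels"]&(d>0)];print(p["score"],z.mean(0).round(3))
E
```

```text
0.44 y: [0.2168 0.217  0.2171] [0.4171 0.4171 0.4174] [74]
0.46 y: [0.218  0.218  0.2182] [0.4179 0.4183 0.4184] [79]
0.48 y: [0.2181 0.2182 0.2185] [0.4379 0.4379 0.4379] [180]
0.5 y: [0.2197 0.2197 0.2198] [0.4195 0.4195 0.4199] [82]
0.52 y: [0.2196 0.2197 0.2199] [0.4203 0.4204 0.4206] [121]
0.24 x: [0.4294 0.4304 0.4306] [0.5701 0.5701 0.5701]
0.27 x: [0.4291 0.4294 0.4294] [0.5691 0.5691 0.5692]
0.3 x: [0.4256 0.4257 0.4257] [0.5681 0.5682 0.5682]
0.33 x: [0.4246 0.4248 0.4248] [0.5662 0.5662 0.5663]
0.36 x: [0.4258 0.426  0.426 ] [0.5653 0.5654 0.5655]
0.39 x: [0.4246 0.4247 0.4247] [0.5645 0.5645 0.5646]
0.41 x: [0.4235 0.4236 0.4236] [0.5635 0.5635 0.5636]
((0.4958738386631012, 0.32858461141586304), (0.14251390099525452, 0.21959666907787323), 2.0811097621917725)
sample ((0.545104444026947, 0.32303690910339355), (0.04250818118453026, 0.17649412155151367), 2.1233651638031006)
0.68 [0.474 0.487 0.015]
```

View pics/w7.png

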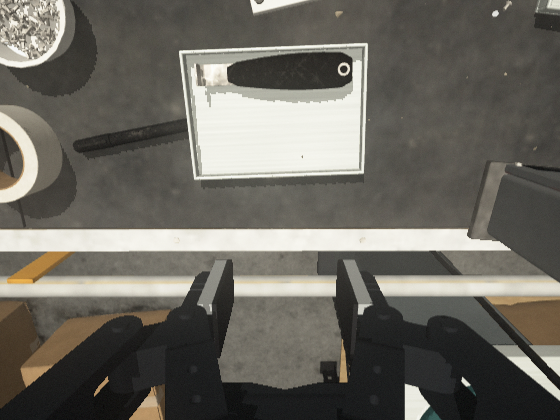

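```bash
python3 - <<'E'
from h import *
pick((.6143,-.333),.0195,0,.06,f=60,yaw=np.pi/2-.054)
c=eyes.get_calibration("wrist");im,d=eyes.read_camera("wrist");cv2.imwrite("pics/w8.png",im)
E
```

```text
grip w 0.03345621556701598 [ 0.6152 -0.3336  0.0213] [-0.4, 0.9, 4.5]
lift w 0.033427109527133896 [-0.4, -1.0, -1.9] t 44.5
```

View pics/w8.png

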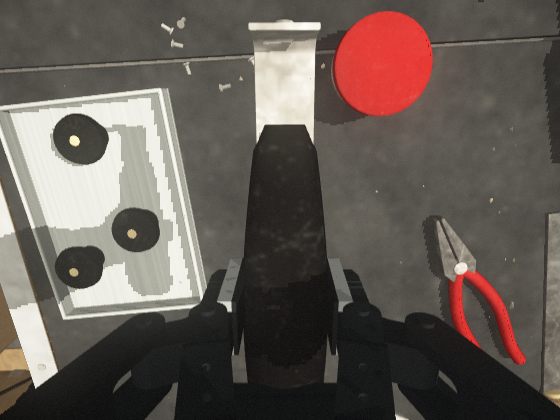

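The handle is held straight along the tool, and the tin hasn't moved. I'll place it now.

```bash
python3 - <<'E'
from h import *
yaw=.038;t=tray([.497,.319],yaw,(-.022,-.016));print(t)
place(t,.0235,0,.052,yaw=np.pi/2+yaw,via=[[.57,-.02,.23]])
env.goto([.40,.30,.33],[np.pi,0,0])
c=eyes.get_calibration("wrist");im,d=eyes.read_camera("wrist");cv2.imwrite("pics/w9.png",im);X=cloud(d,c)
Q=X[d>0];m=(np.abs(Q[:,0]-.47)<.032)&(np.abs(Q[:,1]-.319)<.09)&(Q[:,2]>.012)&(Q[:,2]<.045);print("h",cv2.minAreaRect(Q[m][:,:2].astype(np.float32)),np.percentile(Q[m][:,2],[50,90,99]))
for p in masks_of("wrist","pen"):
  z=X[p["pixels"]&(d>0)];print(p["score"],z.mean(0).round(3))
im,d=eyes.read_camera("top");cv2.imwrite("pics/t9.png",cv2.resize(im[150:290,170:440],None,fx=2.9,fy=2.9,interpolation=cv2.INTER_CUBIC))
X=cloud(d,eyes.get_calibration("top"))
for n in("tin","pen"):
    for p in masks_of("top",n): print(n,p["score"],np.median(X[p["pixels"]&(d>0)],0).round(3))
E
```

```text
[0.47562374 0.30217575]
down [0.4759 0.3023 0.0243] 0.03332149321091152 [-1.2, -1.2, 4.3]
t 49.4417
h ((0.47132256627082825, 0.31801837682724), (0.044973116368055344, 0.1669437438249588), 4.657967567443848) [0.02477785 0.02783382 0.03141909]
0.79 [0.473 0.488 0.014]
tin 0.89 [ 0.685 -0.233  0.035]
pen 0.52 [0.461 0.545 0.013]
```

View pics/w9.png

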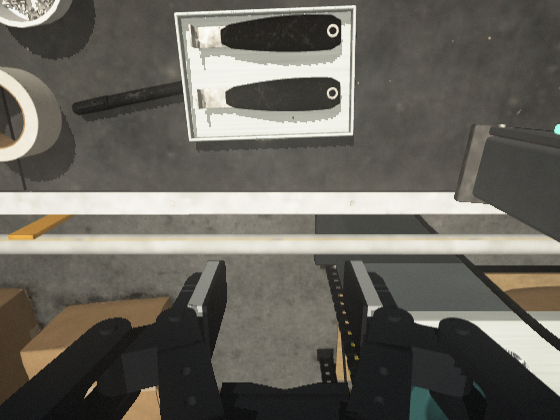

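View pics/t9.png

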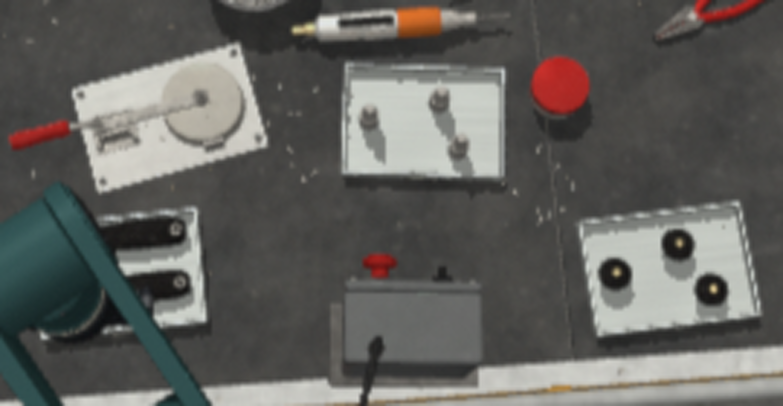

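The handle lies flat at (270,95) in the wrist view. The knobs and punches stand upright in their trays, and the tin and pen haven't moved.

```bash
python3 - <<'E'
from h import *
print(order.hand_in(),state()["time"])
E
```

```text
the job is handed in; nothing more can be done
the job is handed in; nothing more can be done
```

All five parts are in their trays and the job is handed in. It used about 51 s of the 128 s on the robot's clock, and no verdict was reported.

- **Placing:** I put both knobs in tray_a and both punches in tray_b, gripping with a slight tilt to stay clear of the grey switch box. The handle went flat into the free half of tray_c, beside the sample.
- **Last checks:** The final pictures showed both knobs and both punches upright on their tray floors. The handle lay flat within a few millimetres of where I aimed, and its height fits lying on the floor. The highest wrist force I printed was about 6 N, read after each grip, lift and set-down.
- **Tin and pen:** The tin read within about 1 mm of its starting position. Two wrist views, before and after placing the handle, put the pen within 1 mm.
- **Disagreements:**
  - The last top-camera reading of the pen was off in y (0.545 m against 0.501 m at the start), because the arm hid part of it. I relied on the wrist view.
  - The cameras differed by several millimetres on the starting poses, so I used the wrist camera for the grasps.
  - The knobs gripped at 36 mm rather than their 41 mm width, but both were set down upright.

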